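Clamp the spice jar in the one-hand holding board and keep the trigger squeezed

TASK

Stand the tall narrow spice jar upright on the wooden holding board, between the clamp's two jaws, without dropping it, and let go of it. Then pump the clamp's trigger, squeezing it and letting it out again, until the sprung pad has closed on the jar and holds it against the V-shaped stop jaw; do not push the jaw along by hand, do not crush the jar, and leave the other things where they stand. Finish while still holding the trigger squeezed, without letting go of it, so that the jar stays gripped while I unscrew its lid.

Things in the scene. Friction and masses are not known exactly. Their poses are not given: they have to be found in the camera images.
- jar_centre (a point): centre (half-way up) of the tall narrow round spice jar, the only thing to be moved: 46 mm in diameter, 106 mm tall, screw lid at the top, about 0.1 kg, standing upright and loose on the worktop at the start; z axis up along the jar
- clamp: the clamp's wooden board, 290 x 120 x 14 mm, fixed to the worktop. Origin on the worktop; x axis along the clamp from handle to stop jaw, z up. Along x, all at y = 0: rear end of the bar -191 mm (58 mm high), handle -93, trigger about -65, moving jaw and pad at first about 0 to 40, jar seat 92, V-shaped stop jaw 101 to 133, open towards the handle. Jaws are 74 mm high, housing 76
- jar_seat (a point): point on the board's upper face (14 mm over the worktop) where the jar's underside is centred when the jar touches both faces of the V; the jar may stand up to about 15 mm nearer to the pad, since the pad pushes it home. Axes as the clamp's
- stop_jaw: fixed V-shaped jaw, rubber faced, 56 mm high above the board; its origin coincides with the clamp's origin, not with the jaw itself
- jaw (a joint): slide of the bar with the moving jaw, m; grows as the jaw advances towards the stop jaw; 0 = fully open. Ratcheted: it cannot be pushed back, and moves stiffly (2.5 N). Each full squeeze advances it about 12 mm (the first one 9 to 16 mm; the ratchet slips back 1 to 2 mm as the trigger is let out). To grip the jar it needs about 42 mm plus some pad travel
- pad_plate: sprung pad at the front of the moving jaw, a plate 44 mm wide and 46 mm high centred 50 mm over the worktop; its origin is not on the plate, see point pad_face
- moving_jaw: the toothed bar with the upright jaw plate (46 mm wide, 74 mm high) on its front end; its origin is the clamp's origin shifted along x by the joint jaw
- pad_face (a point): centre of the pad's front face, which meets the jar; axes as the clamp's
- pad (a joint): how far the sprung pad is pressed in, m: 0 = out (touching nothing), 0.016 = fully in. About 0.5 N per mm: it shows how hard the jar is held. The jar is properly held from about 2 mm on; a pad that still has travel never crushes it, a hard squeeze with the pad fully in does
- trigger_lever: black trigger lever, 22 mm wide and 6 mm thick, standing up from a pivot 70 mm over the worktop in front of the handle; its top is 145 mm over the worktop. Its origin is the pivot. Squeezed, its top swings back towards the handle
- trigger (a joint): angle of the trigger, rad: 0 = out, leaning towards the jar; 0.35 = fully squeezed; springs back by itself. Needs about 2 N at the grip height when out, 5 N when in (more to move the jaw), and up to 15 N with the pad pressed
- trigger_grip (a point): point on the trigger at 118 mm over the worktop, where to squeeze; it moves back about 16 mm in a full squeeze
- handle: fixed black upright handle behind the trigger, 14 mm thick along the clamp and 24 mm wide, top 147 mm over the worktop; its origin coincides with the clamp's origin
- handle_grip (a point): point in the middle of the handle 118 mm over the worktop. Over handle and trigger together one measures 41 mm with the trigger out and 25 mm with it fully squeezed
- spice_jar: the spice jar; origin at the centre of its underside
- tin: low round tin, 76 mm in diameter, 58 mm high, to be left alone; origin at the underside
- short_jar: short wide glass jar with a screw lid, 68 mm in diameter, 88 mm tall, to be left alone; origin at the underside
Mind the look-alikes: they are no part of the job. Several things look just like the spice_jar: the one meant starts nearest to the robot's base.

How it is judged:
On the way, in this order (a step that is already met when the one before it is completed fails the run):
1. the jar stands upright on the board between the jaws and is let go, the trigger still out (x of spice_jar in the frame of jar_seat between -0.03 and 0.006 m and y of spice_jar in the frame of jar_seat between -0.02 and 0.02 m and z of spice_jar in the frame of jar_seat below 0.004 m and angle between spice_jar's own z axis and vertical below 0.1 rad and contact force between the fingers and spice_jar below 0.1 N and value of joint trigger below 0.1 rad), for 0.2 s.
2. the trigger is squeezed (value of joint trigger above 0.25 rad and contact force between the fingers and trigger_lever above 0.5 N), for 0.05 s.
3. the trigger is let out for another stroke (value of joint trigger below 0.1 rad), for 0.05 s.
4. the pad has closed on the jar with the trigger squeezed (value of joint trigger above 0.15 rad and contact force between pad_plate and spice_jar above 1.2 N), for 0.2 s.
At the end, for the whole second after the job is handed in: the pad presses the jar with 1.3 to 22 N against the stop jaw (over 0.8 N there), the jar upright within 0.12 rad on the board and within 15 mm of its seat, untouched by the hand, while the fingers keep the trigger squeezed (trigger past 0.15 rad, over 2 N on it) (contact force between pad_plate and spice_jar between 1.3 and 22 N and contact force between stop_jaw and spice_jar above 0.8 N and value of joint trigger above 0.15 rad and contact force between the fingers and trigger_lever above 2 N and contact force between each of the arm, the fingers and spice_jar below 0.1 N and z of spice_jar in the frame of jar_seat below 0.006 m and angle between spice_jar's own z axis and vertical below 0.12 rad and horizontal distance between spice_jar and jar_seat below 0.015 m and linear speed of spice_jar below 0.02 m/s); the arm keeps its last pose, push and grip.
It fails at once if the jar is crushed: the pad presses it with over 25 N (contact force between pad_plate and spice_jar above 25 N).
It fails at once if the jaw or its pad is pushed along by the hand (contact force between the fingers and moving_jaw above 3 N or contact force between the fingers and pad_plate above 3 N).
It fails at once if the jar is dropped from a height (height (world z) of jar_centre above 0.095 m and contact force between the fingers and spice_jar below 0.05 N and linear speed of spice_jar above 0.25 m/s).
It fails at once if a bystander is knocked or moved over 25 mm (distance of any of tin, short_jar from where it was at the start of the episode above 0.025 m).
It also fails if it takes over 51 s, if anything falls off the work surface, if the arm or the gripper's body presses on something with over 40 N, if the wrist force passes 120 N, or if a joint passes its speed limit or range.

ROBOT

A 6-joint arm with a two-finger parallel gripper is mounted at the origin on a cart in front of the work surface, level with it; the furniture and walls round the work are solid. World frame = base frame: x ahead of the robot, y to its left, z up, the work surface at z = 0. Lengths are in m, angles in rad, forces in N, time in s.
With the tool pointing down it reaches from about 0.375 to 0.975 m from the base axis. Payload 3.8 kg.
Tool frame: the origin (TCP) lies between the finger pads; the fingertips stand 17 mm ahead of it and the grasp point (between the pads) lies 2 mm behind it; z points along the fingers, y is the line along which they close (so a half turn about z gives the same grasp; the last joint's range is limited). The gripper opens to 85 mm and grips with 20 to 120 N. Pads are 22 mm wide; open, the fingers measure 114 mm over their backs; the gripper's body (76 mm by 85 mm) begins 54 mm behind the grasp point. The pads swing forward as they close: fully open they stand 13 mm farther back than shut.
Start: joints at [1.135, 0.264, 1.604, -0, 1.274, -0.037], TCP at [0.262, 0.622, 0.248] pointing down, gripper open.
Joint ranges: [-2.63, 2.63], [-0.94, 2.18], [0.31, 2.57], [-1.31, 4.45], [0, 2.66], [-2.55, 2.55]. Speed limits (rad/s): [2.57, 2.57, 3.14, 3.14, 3.14, 3.14].

INTERFACE

Orientations are given as a rotation vector (axis times angle).
In Python, from workcell import bot gives the robot as it stands.
- The arm moves only by the tool play_rows, never from a script. Its argument "steps" is one flat list of numbers, 4 for each row, row after row: the shift along the tool's x, y, z in m, then the turn about the tool's z in rad. A call has 1 to 10 rows; each row is the pose to reach, as a shift and turn from the pose commanded when the call began, along the tool's axes at that moment; what a row does not reach only later rows make up. A row lasts 1/8 s, in which the tool goes at most 62.5 mm and 10.7 degrees, less where a joint would pass 70% of its speed; a pose out of reach is approached as far as the arm can. A call with a gripper value outside its range is refused whole. "jaw" is the closure in counts, from 0 (fully open) to 255 (shut), set as the call begins (left out, the last holds). The fingers move at their own pace and stop on an object; "grip_force" is the grip in N (left out, the last holds). Time passes only in rows, so rows that repeat a pose let the fingers close. It gives the time, the measured TCP pose, the force, the opening and the grip force at its end, in the units of the state.
- bot.read_state(): the state, without advancing time (a new reading comes with each control period).
- bot.read_camera(name): name is "side" or "top"; returns a dict with "pixels" (400x640x3 uint8, blue, green, red), "mtx" (3x3 intrinsics, pixels), "dist" ([k1, k2, p1, p2, k3] as OpenCV has them; the pictures are not rectified), "R" (3x3) and "t" (3): a world point X has camera coordinates R X + t. Camera axes: x right, y down, z forward; pixel columns grow to the right and rows downward; lengths in m; the calibration is good to about 2 mm. A picture is of the moment at which its call begins. There is no depth.
- bot.finish_job(): hands the job in; it is judged then, once.
The state is a dict: "time": time; "q": joint angles; "joint_vel": joint speeds; "joint_torque": joint torques, N m; "tool_pos": TCP position; "tcp_rot": TCP orientation; "wrist_force": force on the tool from outside, world axes, zero at the start; "torque": the same for the moment, N m; "width": opening from 0.0 (shut) to 1.0 (fully open); "grip_force": force on a finger pad.
Only numpy, scipy, OpenCV 4.12 (cv2) and the standard library are available. Lean on these libraries where they do the work, as an engineer would, in place of code of your own. Each camera call takes 0.05 s, during which the arm holds its last target. There are 200 camera calls.

## Working session

There is one attempt and no reset: what is moved stays moved. The work goes in short steps, Python scripts to look and compute and a tool call to move; the robot and the scene stay as the last step left them, time stands still between calls to the robot, and variables do not carry over. Pictures are saved under pics/ and viewed, at most 10 in all, crops included, and the job is handed in when it is done.

Besides the shell and the picture viewer there is one more tool, called after "Request:" as name(argument=value, ...) on one line, values as JSON. play_rows: Moves the arm, as the interface text tells. Its arguments: {"type":"object","properties":{"steps":{"type":"array"},"jaw":{"type":"number"},"grip_force":{"type":"number"}},"required":["steps"]}

```bash
mkdir -p pics; cat > h.py <<'E'
import cv2,numpy as np
from workcell import bot
def save(c,n,crop=None,s=1):
    im=np.array(c["pixels"]); 
    if crop: x0,y0,x1,y1=crop; im=im[y0:y1,x0:x1]
    cv2.imwrite("pics/"+n,cv2.resize(im,None,fx=s,fy=s,interpolation=cv2.INTER_CUBIC))
def ray(c,uv):
    p=cv2.undistortPoints(np.array([[uv]],float),np.array(c["mtx"]),np.array(c["dist"]))[0,0]
    R=np.array(c["R"]);t=np.array(c["t"]); return -R.T@t, R.T@np.array([p[0],p[1],1])
def plane(c,uv,z):
    o,d=ray(c,uv); return o+d*(z-o[2])/d[2]
def proj(c,X):
    R=np.array(c["R"]); return cv2.projectPoints(np.array(X,float).reshape(-1,1,3),cv2.Rodrigues(R)[0],np.array(c["t"]),np.array(c["mtx"]),np.array(c["dist"]))[0][:,0]
E
python3 - <<'E'
from h import *
import pickle
for n in("top","side"):
    c=bot.read_camera(n);save(c,n+"0.png");pickle.dump(c,open(n+"0.pkl","wb"));print(n,-np.array(c["R"]).T@c["t"])
print(bot.read_state())
E
```

```text
top [0.43503466 0.23935437 1.12392429]
side [0.51268044 1.00005805 0.42957939]
{'time': 0.1, 'q': array([ 1.13509524e+00,  2.64699895e-01,  1.60522441e+00, -1.77099746e-05,
        1.27369933e+00, -3.69366698e-02]), 'joint_vel': array([ 8.98912611e-04, -1.04959915e-03, -3.63031254e-03,  8.94106204e-05,
        1.34935112e-03,  5.57495052e-04]), 'joint_torque': array([ 9.47500484e-05, -5.16708148e+01, -3.68587911e+01, -1.92689627e-04,
        6.46429180e-03,  1.77270158e-05]), 'tool_pos': array([0.26185763, 0.62146724, 0.24707864]), 'tcp_rot': array([-0.62213659, -3.07890512,  0.00310737]), 'wrist_force': array([-0.48512968,  0.0383383 ,  0.16854792]), 'torque': array([-0.01992517, -0.010552  , -0.02918568]), 'grip_force': 0.0, 'width': 0.9980299993040146}
```

View pics/top0.png

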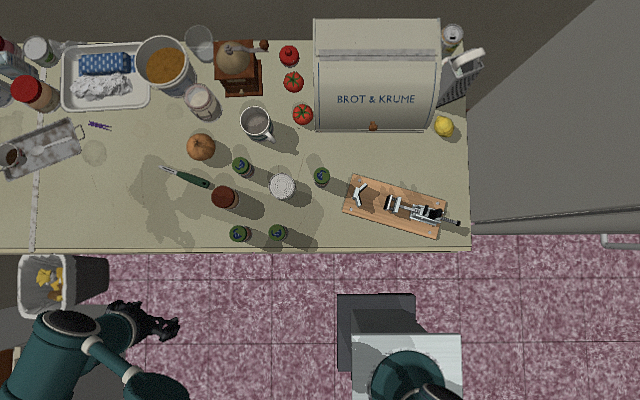

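View pics/side0.png

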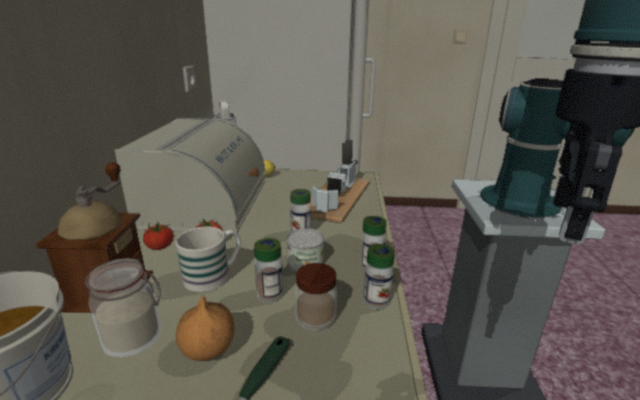

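The pictures show four green-lidded candidates, at top pixels (242,167), (321,176), (240,233) and (277,233). The red-lidded short jar is at (225,197), the tin at (282,186), and the clamp board runs from (350,190) to (445,220) with its V at (358,193). I'll measure these next.

```bash
python3 - <<'E'
from h import *
import pickle
c=pickle.load(open("top0.pkl","rb"));s=pickle.load(open("side0.pkl","rb"))
im=np.array(c["pixels"]);hsv=cv2.cvtColor(im,cv2.COLOR_BGR2HSV)
print("base",proj(c,[[0,0,0],[.262,.622,.248]]))
m=cv2.inRange(hsv,(35,70,20),(80,255,255));m[250:]=0
n,_,st,ce=cv2.connectedComponentsWithStats(m)
for i in range(1,n):
    if st[i,4]>60:
        P=plane(c,ce[i],.106);print("green",ce[i],st[i],P.round(4),np.hypot(*P[:2]).round(3), "side px",proj(s,[P])[0].round())
# board: orange-brown
m=cv2.inRange(hsv,(8,80,90),(20,255,255));m[:170]=0;m[245:]=0;m[:,:338]=0
pts=cv2.findNonZero(m);r=cv2.minAreaRect(pts);b=cv2.boxPoints(r);print("board px",b)
W=[plane(c,p,.014)[:2] for p in b];
rr=cv2.minAreaRect(np.array(W,np.float32));print(rr,np.array(W).round(4))
for q,z in(((225,197),.088),((282,186),.058)):print(plane(c,q,z).round(3))
save(c,"clamp.png",(335,165,475,250),5.5)
save(c,"jar.png",(215,145,345,255),4)
E
```

```text
base [[407.33959459 387.66212409]
 [155.98724323 312.78022239]]
green [239.71590909 165.06818182] [232 157  17  17 176] [0.6295 0.4677 0.106 ] 0.784 side px [269. 243.]
green [321.70121951 175.34146341] [314 167  16  17 164] [0.6001 0.2432 0.106 ] 0.647 side px [301. 191.]
green [192.921875   179.08333333] [177 172  33  16 192] [0.5914 0.5952 0.106 ] 0.839 side px [279. 293.]
green [276.12578616 231.93710692] [268 224  17  17 159] [0.4466 0.3666 0.106 ] 0.578 side px [375. 220.]
green [237.8742515  233.11976048] [229 226  18  16 167] [0.4438 0.4697 0.106 ] 0.646 side px [381. 248.]
board px [[341.0416  211.23456]
 [352.4111  172.86255]
 [446.99625 200.88776]
 [435.62674 239.25977]]
((0.5223554968833923, 0.030001848936080933), (0.2916288673877716, 0.11951226741075516), 73.05074310302734) [[ 0.5077  0.1869]
 [ 0.622   0.1521]
 [ 0.537  -0.1269]
 [ 0.4242 -0.0897]]
[0.544 0.511 0.088]
[0.578 0.357 0.058]
```

View pics/clamp.png

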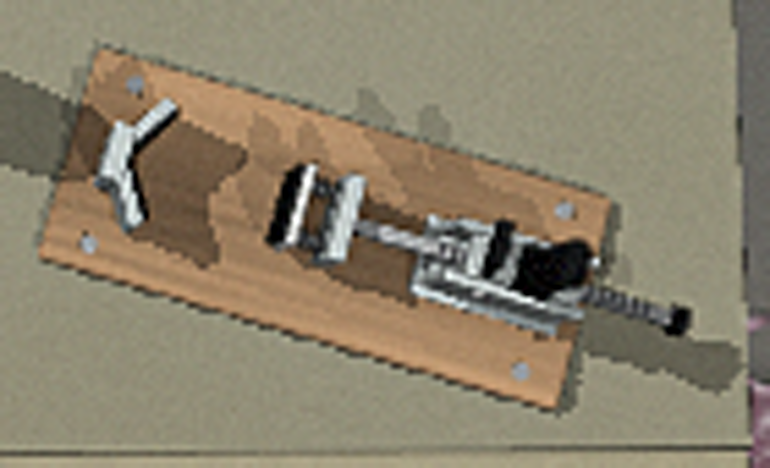

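View pics/jar.png

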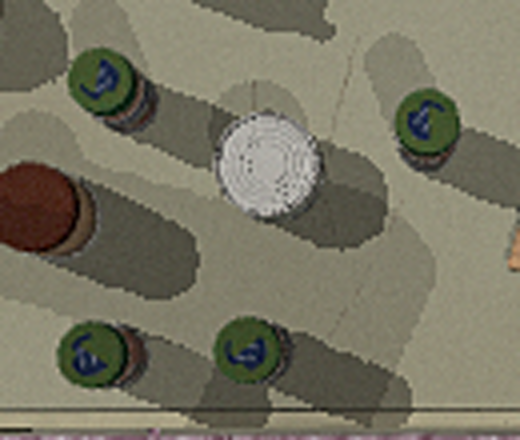

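The chosen jar is the one at top pixel (277,233), about 0.578 m from the base and nearer than the rest (next 0.646 m). The crop shows its lid clear all round at crop pixel (248,350). Next I'll check the clamp origin and work out the first move.

```bash
cat >> h.py <<'E'
from scipy.spatial.transform import Rotation as Ro
A=np.deg2rad(73.05);O=np.array([.5224,.0300,0]);ex=np.array([np.cos(A),np.sin(A),0]);ey=np.array([-np.sin(A),np.cos(A),0]);ez=np.array([0,0,1.])
def cl(x,y=0,z=0): return O+x*ex+y*ey+z*ez
def delta(P,yaw=None):
    s=bot.read_state();R=Ro.from_rotvec(s["tcp_rot"]).as_matrix();d=R.T@(np.array(P)-s["tool_pos"])
    y=np.degrees(np.arctan2(R[1,1],R[0,1])); out=[d.round(4),"tooly",y.round(1)]
    if yaw is not None: out+=["turn",np.deg2rad(y-yaw).round(3)]
    return out
E
python3 - <<'E'
from h import *
import pickle
c=pickle.load(open("top0.pkl","rb"))
def lift(px,z):
    P=plane(c,(335+px[0]/5.5,165+px[1]/5.5),z)-O; return (P@ex*1000).round(1),(P@ey*1000).round(1)
for n,px,z in(("V rear top",(112,155),.070),("Vtip1",(172,105),.070),("Vtip2",(133,225),.070),("pad front top",(283,205),.073),("bar rear",(680,320),.058),("handle top",(555,268),.147),("trigger top",(500,245),.145)):print(n,lift(px,z))
print(delta([.447,.367,.2],-17),delta([.447,.367,.083]))
E
```

```text
V rear top (np.float64(123.1), np.float64(3.7))
Vtip1 (np.float64(100.8), np.float64(-29.9))
Vtip2 (np.float64(102.8), np.float64(35.1))
pad front top (np.float64(32.7), np.float64(3.7))
bar rear (np.float64(-181.1), np.float64(0.1))
handle top (np.float64(-88.5), np.float64(5.4))
trigger top (np.float64(-61.2), np.float64(2.1))
[array([-0.2694, -0.1625,  0.0474]), 'tooly', np.float64(67.2), 'turn', np.float64(1.469)] [array([-0.2694, -0.1623,  0.1644]), 'tooly', np.float64(67.2)]
```

Request:
play_rows(jaw=0, grip_force=30, steps=[-0.03,-0.018,0.005,0.16,-0.06,-0.036,0.01,0.32,-0.09,-0.054,0.015,0.49,-0.12,-0.072,0.02,0.65,-0.15,-0.09,0.026,0.82,-0.18,-0.108,0.032,0.98,-0.21,-0.126,0.037,1.14,-0.24,-0.144,0.042,1.31,-0.269,-0.162,0.047,1.469,-0.269,-0.162,0.047,1.469])

```text
time: 1.35
tool_pos: [0.4476, 0.3662, 0.2002]
tcp_rot: [2.528, 1.864, -0.003]
wrist_force: [0.2, 0.5, -0.1]
width: 1.0
grip_force: 0.0
```

```bash
python3 - <<'E'
from h import *
c=bot.read_camera("side");save(c,"s1.png",(320,120,640,320),2.4)
print(delta([.447,.367,.084],-17))
E
```

```text
[array([-3.000e-04,  1.000e-04,  1.166e-01]), 'tooly', np.float64(-17.1), 'turn', np.float64(-0.001)]
```

View pics/s1.png

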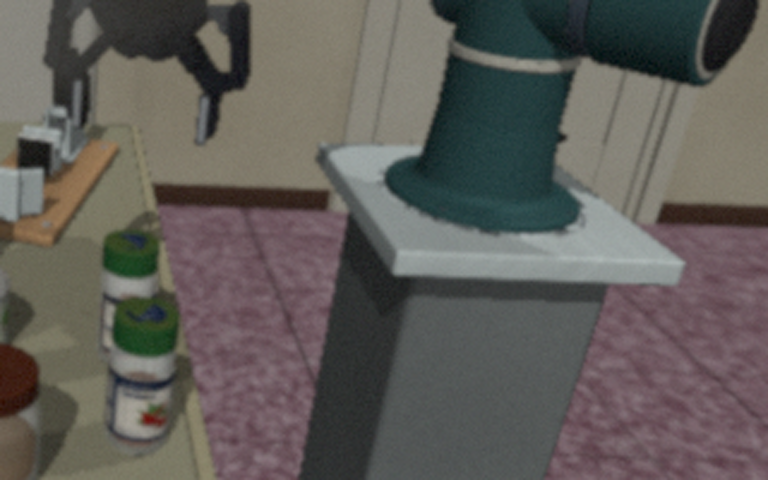

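The crop shows the open fingers (70,100) and (205,120) straddling the chosen jar's lid at (130,255). I'll go down and close.

Request:
play_rows(steps=[0,0,0.03,0,0,0,0.06,0,0,0,0.09,0,0,0,0.11,0,0,0,0.119,0,0,0,0.119,0])

```text
time: 2.15
tool_pos: [0.4468, 0.3685, 0.082]
tcp_rot: [-2.525, -1.869, 0.001]
wrist_force: [-1.0, -0.4, 0.5]
width: 1.0
grip_force: 0.0
```

Request:
play_rows(jaw=255, grip_force=30, steps=[0,0,0,0,0,0,0,0,0,0,0,0,0,0,0,0,0,0,0,0,0,0,0,0,0,0,0,0])

```text
time: 3.02
tool_pos: [0.4479, 0.3689, 0.0836]
tcp_rot: [-2.526, -1.868, -0.003]
wrist_force: [-0.3, 0.8, 6.1]
width: 0.518
grip_force: 31.2
```

Request:
play_rows(steps=[0,0,-0.01,0,0,0,-0.03,0,0,0,-0.055,0,0,0,-0.08,0,0,0,-0.105,0,0,0,-0.12,0,0,0,-0.12,0])

```text
time: 3.9
tool_pos: [0.4479, 0.3689, 0.2043]
tcp_rot: [-2.526, -1.868, -0.005]
wrist_force: [-0.5, 0.7, -0.9]
width: 0.523
grip_force: 30.9
```

```bash
python3 - <<'E'
from h import *
c=bot.read_camera("side");save(c,"s2.png",(260,60,580,300),2.2)
s=bot.read_state();print(s["width"],s["grip_force"],s["wrist_force"])
O[:]+=.003*ey
P=cl(.085);P[2]=.2;print(P,delta(P,-16.95))
E
```

```text
0.5211606217737116 30.912900930270553 [ 0.13154557  0.24334215 -1.38992358]
[0.54431097 0.11218217 0.2       ] [array([-0.2165,  0.1678,  0.0027]), 'tooly', np.float64(-17.0), 'turn', np.float64(-0.001)]
```

View pics/s2.png

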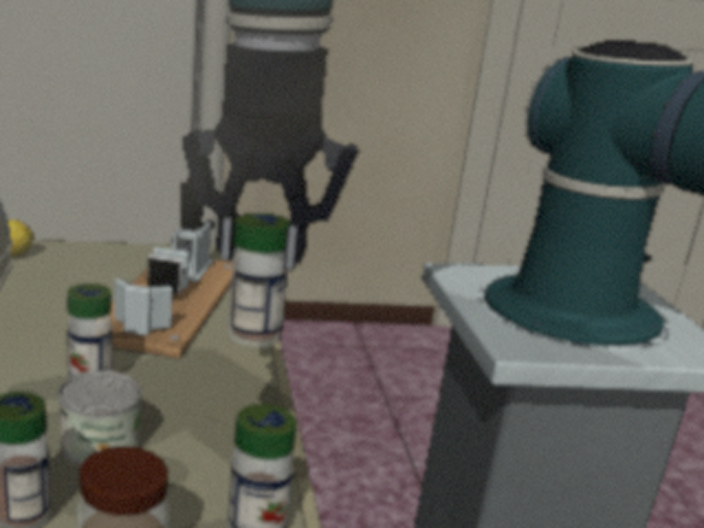

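The jar (lid at crop (262,232)) hangs upright between the fingers, clear of everything. Now over the seat.

Request:
play_rows(steps=[-0.02,0.015,0,0,-0.046,0.036,0,0,-0.075,0.058,0,0,-0.105,0.081,0,0,-0.135,0.105,0,0,-0.165,0.128,0,0,-0.19,0.147,0,0,-0.208,0.161,0,0,-0.2165,0.168,0,0,-0.2165,0.168,0,0])

```text
time: 5.2
tool_pos: [0.544, 0.1118, 0.2013]
tcp_rot: [-2.526, -1.866, 0.002]
wrist_force: [-0.8, 0.3, -0.4]
width: 0.521
grip_force: 31.0
```

Request:
play_rows(steps=[0,0,0.01,0,0,0,0.03,0,0,0,0.05,0,0,0,0.06,0,0,0,0.06,0])

```text
time: 5.82
tool_pos: [0.5433, 0.1125, 0.1411]
tcp_rot: [-2.524, -1.869, 0.003]
wrist_force: [-0.4, 0.4, -1.0]
width: 0.521
grip_force: 30.9
```

```bash
python3 - <<'E'
from h import *
c=bot.read_camera("top");a=np.array(c["pixels"])[150:260,320:480]
d=bot.read_camera("side");b=np.array(d["pixels"])[130:240,270:430]
cv2.imwrite("pics/p3.png",np.vstack([cv2.resize(x,None,fx=2.7,fy=2.7,interpolation=cv2.INTER_CUBIC) for x in(a,b)]))
O[:]+=.003*ey
P=cl(.085);P[2]=.0985;print(delta(P,-16.95))
E
```

```text
[array([-0.0004, -0.0003,  0.0442]), 'tooly', np.float64(-17.0), 'turn', np.float64(-0.001)]
```

View pics/p3.png

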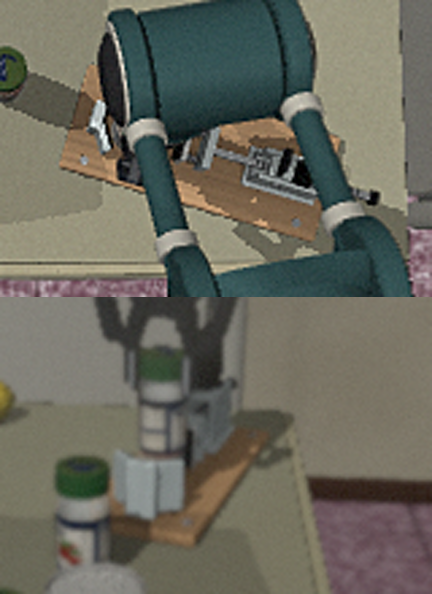

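The side view shows the jar (162,400) just behind the V (150,485), with the fingers clear of the jaws. Going down.

Request:
play_rows(steps=[0,0,0.015,0,0,0,0.028,0,0,0,0.036,0,0,0,0.04,0,0,0,0.04,0])

```text
time: 6.55
tool_pos: [0.5442, 0.112, 0.1018]
tcp_rot: [-2.525, -1.868, 0.001]
wrist_force: [0.7, 0.1, -1.2]
width: 0.519
grip_force: 31.0
```

Request:
play_rows(steps=[0,0,0.0015,0,0,0,0.003,0,0,0,0.003,0])

```text
time: 6.92
tool_pos: [0.5444, 0.1121, 0.0994]
tcp_rot: [2.526, 1.868, 0.0]
wrist_force: [-0.4, 0.7, -1.6]
width: 0.52
grip_force: 31.0
```

Request:
play_rows(steps=[0,0,0.001,0,0,0,0.002,0,0,0,0.002,0])

```text
time: 7.3
tool_pos: [0.5445, 0.1121, 0.0976]
tcp_rot: [2.526, 1.868, 0.0]
wrist_force: [-1.1, 0.6, 2.8]
width: 0.515
grip_force: 31.2
```

Request:
play_rows(jaw=30, steps=[0,0,0,0,0,0,0,0,0,0,0,0,0,0,0,0,0,0,0,0,0,0,0,0])

```text
time: 8.05
tool_pos: [0.5444, 0.1121, 0.0972]
tcp_rot: [-2.526, -1.868, 0.0]
wrist_force: [-0.8, -0.0, 0.9]
width: 0.884
grip_force: 0.0
```

Request:
play_rows(steps=[0,0,-0.015,0,0,0,-0.04,0,0,0,-0.07,0,0,0,-0.1,0,0,0,-0.13,0,0,0,-0.13,0])

```text
time: 8.8
tool_pos: [0.5468, 0.1125, 0.2318]
tcp_rot: [2.523, 1.866, 0.011]
wrist_force: [-0.0, -0.9, 0.0]
width: 0.882
grip_force: 0.0
```

```bash
python3 - <<'E'
from h import *
d=bot.read_camera("side")
O[:]+=.003*ey
print(proj(d,[cl(.085,0,.12),cl(.085,0,.014),cl(.133,0,.07)]))
P=cl(-.078);P[2]=.2276;print(delta(P,73.05))
save(d,"s4.png",(270,130,430,240),4)
E
```

```text
[[329.13589951 166.63195169]
 [328.23631809 204.79517842]
 [322.18572583 191.82969057]]
[array([-0.1634, -0.0009,  0.0017]), 'tooly', np.float64(-17.0), 'turn', np.float64(-1.572)]
```

View pics/s4.png

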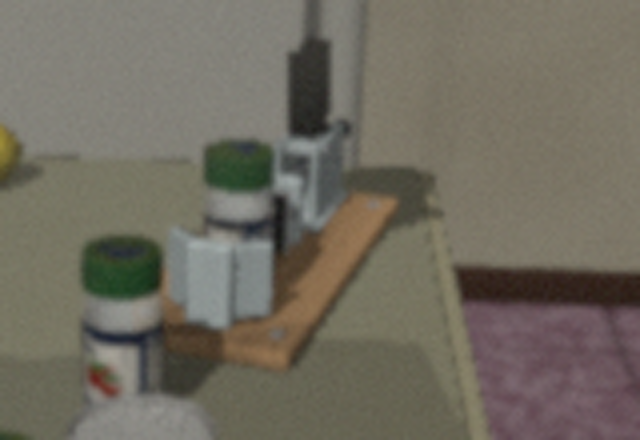

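The jar stands upright alone behind the V (lid at crop (238,160), right where predicted), and the pad is still back at (280,220). Next I'll go over the handle and trigger (310,85).

Request:
play_rows(jaw=0, steps=[-0.02,0,0,-0.175,-0.04,0,0,-0.35,-0.06,0,0,-0.525,-0.08,0,0,-0.7,-0.1,0,0,-0.875,-0.12,0,0,-1.05,-0.14,0,0,-1.225,-0.155,-0.001,0,-1.4,-0.173,-0.001,0,-1.572,-0.173,-0.001,0,-1.572])

```text
time: 10.1
tool_pos: [0.4917, -0.0536, 0.226]
tcp_rot: [-0.468, -3.104, 0.0]
wrist_force: [0.1, -0.0, 1.2]
width: 1.002
grip_force: 0.0
```

```bash
python3 - <<'E'
from h import *
O[:]+=.003*ey
P=cl(-.0875);P[2]=.114;print(delta(P,73.05))
d=bot.read_camera("side");im=np.array(d["pixels"]);R=cv2.resize(im[100:200,300:400],None,fx=5,fy=5,interpolation=cv2.INTER_CUBIC)
cv2.imwrite("pics/s5.png",R)
print(proj(d,[cl(-.093,0,.147),cl(-.093,0,.118),cl(-.06,0,.145),cl(-.093,.012,.147),cl(-.093,-.012,.147)]).round(1))
E
```

```text
[array([-0.0023,  0.0015,  0.112 ]), 'tooly', np.float64(72.8), 'turn', np.float64(-0.004)]
[[349.8 139.2]
 [349.3 148.8]
 [346.4 142.7]
 [353.7 139.6]
 [345.8 138.7]]
```

View pics/s5.png

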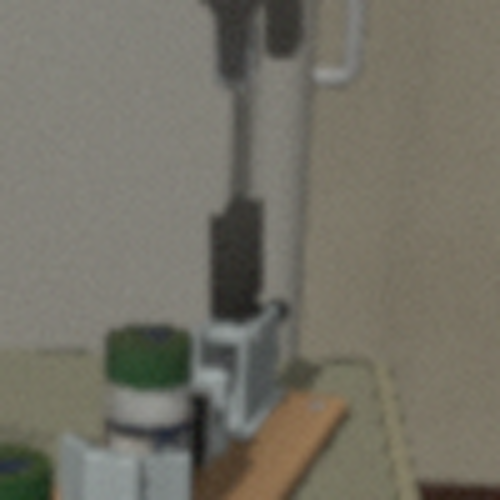

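The fingers hang above the handle and trigger (crop (236,260)), aligned to within about 2 mm sideways. Going down.

Request:
play_rows(steps=[-0.004,0.0015,0,0,-0.004,0.0015,0.025,0,-0.004,0.0015,0.05,0,-0.004,0.0015,0.075,0,-0.004,0.0015,0.1,0,-0.004,0.0015,0.112,0,-0.004,0.0015,0.112,0])

```text
time: 11.02
tool_pos: [0.4966, -0.0523, 0.1144]
tcp_rot: [-0.463, -3.105, -0.0]
wrist_force: [-0.9, 0.2, 0.3]
width: 1.003
grip_force: 0.0
```

Request:
play_rows(jaw=190, grip_force=25, steps=[0,0,0,0,0,0,0,0,0,0,0,0,0,0,0,0,0,0,0,0,0,0,0,0,0,0,0,0])

```text
time: 11.9
tool_pos: [0.4968, -0.0571, 0.1174]
tcp_rot: [0.461, 3.107, -0.012]
wrist_force: [-7.3, -15.8, 10.5]
width: 0.316
grip_force: 24.4
```

Request:
play_rows(jaw=30, steps=[0,-0.004,0,0,0,-0.004,0,0,0,-0.004,0,0,0,-0.004,0,0,0,-0.004,0,0,0,-0.004,0,0])

```text
time: 12.65
tool_pos: [0.4959, -0.0564, 0.1152]
tcp_rot: [-0.462, -3.107, -0.0]
wrist_force: [0.4, 0.4, 0.2]
width: 0.881
grip_force: 0.0
```

```bash
cat >> h.py <<'E'
def prof(ys=(-.015,-.01,0,.01,.015)):
    c=bot.read_camera("top");g=cv2.cvtColor(np.array(c["pixels"]),cv2.COLOR_BGR2GRAY).astype(np.float32)
    xs=np.arange(-.02,.08,.003)
    for y in ys:
        q=proj(c,[cl(x,y+.003,.073) for x in xs]).astype(np.float32)
        print(y,cv2.remap(g,q[:,:1],q[:,1:],cv2.INTER_LINEAR)[:,0].astype(int).tolist())
E
python3 - <<'E'
from h import *
s=bot.read_state();print(s["tool_pos"],s["width"],s["wrist_force"])
prof()
import pickle
c=pickle.load(open("top0.pkl","rb"));bot0=c
class B: read_camera=staticmethod(lambda n:bot0)
import h;h.bot=B;print("before");h.prof()
E
```

```text
[ 0.49588418 -0.05643677  0.11520513] 0.8808991291177629 [0.37224726 0.43151413 0.24383847]
-0.015 [106, 124, 126, 104, 121, 121, 99, 107, 74, 97, 192, 208, 199, 112, 63, 68, 52, 68, 122, 172, 82, 9, 7, 82, 128, 136, 83, 61, 65, 58, 35, 41, 69, 66]
-0.01 [69, 70, 71, 67, 71, 70, 70, 70, 67, 71, 172, 208, 216, 94, 42, 63, 47, 46, 95, 155, 61, 13, 6, 52, 140, 112, 59, 67, 64, 35, 35, 56, 63, 62]
0 [176, 172, 184, 175, 168, 191, 138, 110, 124, 124, 180, 207, 212, 86, 60, 73, 79, 73, 87, 159, 50, 6, 2, 54, 85, 78, 63, 69, 64, 34, 49, 58, 50, 58]
0.01 [88, 87, 90, 91, 91, 90, 92, 90, 88, 87, 172, 211, 200, 90, 36, 50, 54, 41, 105, 156, 49, 13, 3, 38, 82, 76, 76, 70, 64, 68, 70, 69, 71, 69]
0.015 [91, 86, 90, 87, 87, 84, 85, 88, 84, 83, 217, 214, 209, 90, 44, 80, 69, 59, 116, 148, 69, 8, 2, 40, 79, 81, 81, 82, 77, 72, 63, 66, 67, 66]
before
-0.015 [105, 74, 85, 100, 70, 65, 179, 199, 201, 123, 62, 66, 52, 61, 110, 222, 154, 22, 4, 53, 105, 111, 115, 118, 121, 127, 102, 70, 91, 97, 94, 96, 98, 99]
-0.01 [67, 70, 71, 68, 63, 69, 154, 203, 202, 142, 65, 51, 49, 34, 79, 219, 136, 22, 1, 31, 136, 126, 130, 124, 123, 122, 125, 104, 90, 92, 93, 92, 94, 92]
0 [173, 151, 116, 113, 108, 113, 166, 201, 203, 147, 77, 68, 75, 69, 81, 211, 112, 24, 7, 31, 131, 122, 116, 120, 119, 118, 124, 139, 136, 127, 85, 91, 92, 91]
0.01 [88, 88, 90, 89, 81, 86, 152, 203, 196, 144, 68, 52, 56, 38, 89, 211, 133, 26, 6, 36, 125, 119, 118, 111, 134, 135, 138, 134, 135, 136, 124, 87, 88, 89]
0.015 [85, 84, 85, 84, 81, 70, 204, 209, 211, 109, 45, 58, 55, 56, 98, 216, 155, 17, 0, 43, 112, 106, 111, 120, 116, 117, 117, 116, 118, 123, 85, 74, 78, 79]
```

```bash
cat >> h.py <<'E'
def meas(c=None):
    c=c or bot.read_camera("top");g=cv2.cvtColor(np.array(c["pixels"]),cv2.COLOR_BGR2GRAY).astype(np.float32)
    xs=np.arange(-.02,.1,.0005);p=0
    for y in(-.01,-.005,.0,.005,.01,.015):
        q=proj(c,[cl(x,y+.003,.073) for x in xs]).astype(np.float32);p=p+cv2.remap(g,q[:,:1],q[:,1:],cv2.INTER_LINEAR)[:,0]/6
    i=np.argmax(p>150);j=i+40+np.argmin(p[i+40:i+110]) if i else 0
    w=p[j-12:j+13]<40; print("plate rear mm",xs[i]*1e3,"pad dark mm",xs[j-12:j+13][w].mean()*1e3,"min",p[j])
E
python3 - <<'E'
from h import *
import pickle
meas(pickle.load(open("top0.pkl","rb")));meas()
E
```

```text
plate rear mm -2.499999999999985 pad dark mm 33.500000000000036 min 3.6764321
plate rear mm 9.000000000000025 pad dark mm 44.75000000000006 min 2.287923
```

Request:
play_rows(jaw=190, grip_force=25, steps=[0,0,0,0,0,0,0,0,0,0,0,0,0,0,0,0,0,0,0,0,0,0,0,0,0,0,0,0])

```text
time: 13.62
tool_pos: [0.4966, -0.0572, 0.1167]
tcp_rot: [0.463, 3.106, -0.001]
wrist_force: [-2.5, -2.3, 7.4]
width: 0.311
grip_force: 25.0
```

Request:
play_rows(jaw=30, steps=[0,0,0,0,0,0,0,0,0,0,0,0,0,0,0,0,0,0,0,0,0,0,0,0])

```text
time: 14.38
tool_pos: [0.4959, -0.0566, 0.1152]
tcp_rot: [-0.463, -3.107, 0.0]
wrist_force: [-0.9, -0.3, -0.1]
width: 0.882
grip_force: 0.0
```

```bash
python3 -c "
from h import *
meas()"
```

```text
plate rear mm 21.500000000000036 pad dark mm 55.500000000000064 min 12.145996
```

Request:
play_rows(jaw=190, steps=[0,0,0,0,0,0,0,0,0,0,0,0,0,0,0,0,0,0,0,0,0,0,0,0,0,0,0,0])

```text
time: 15.3
tool_pos: [0.4966, -0.0572, 0.1167]
tcp_rot: [0.463, 3.106, -0.001]
wrist_force: [-3.1, -1.1, 7.5]
width: 0.31
grip_force: 25.0
```

Request:
play_rows(jaw=30, steps=[0,0,0,0,0,0,0,0,0,0,0,0,0,0,0,0,0,0,0,0,0,0,0,0])

```text
time: 16.05
tool_pos: [0.4958, -0.0566, 0.1152]
tcp_rot: [-0.463, -3.107, 0.0]
wrist_force: [0.9, 0.4, -0.1]
width: 0.878
grip_force: 0.0
```

```bash
python3 -c "
from h import *
meas()"
```

```text
plate rear mm -20.0 pad dark mm nan min 102.31153h.py:34: RuntimeWarning: Mean of empty slice.
  w=p[j-12:j+13]<40; print("plate rear mm",xs[i]*1e3,"pad dark mm",xs[j-12:j+13][w].mean()*1e3,"min",p[j])
  ret = ret.dtype.type(ret / rcount)
```

Request:
play_rows(jaw=190, steps=[0,0,0,0,0,0,0,0,0,0,0,0,0,0,0,0,0,0,0,0,0,0,0,0,0,0,0,0])

```text
time: 16.98
tool_pos: [0.497, -0.0563, 0.1169]
tcp_rot: [0.463, 3.105, 0.002]
wrist_force: [-1.8, 0.7, 8.3]
width: 0.337
grip_force: 24.8
```

```bash
python3 -c "
from h import *
meas()
d=bot.read_camera('side');c=bot.read_camera('top')
a=np.array(c['pixels'])[160:245,330:450];b=np.array(d['pixels'])[130:215,290:410]
cv2.imwrite('pics/end.png',np.hstack([cv2.resize(x,None,fx=3.3,fy=3.3,interpolation=cv2.INTER_CUBIC) for x in(a,b)]))
hsv=cv2.cvtColor(np.array(c['pixels']),cv2.COLOR_BGR2HSV);m=cv2.inRange(hsv,(35,70,20),(80,255,255));m[250:]=0
n,_,st,ce=cv2.connectedComponentsWithStats(m)
for i in range(1,n):
    if st[i,4]>60 and ce[i][0]>335: P=plane(c,ce[i],.12)-O;print(P@ex,P@ey-.003,st[i])
"
```

```text
plate rear mm -20.0 pad dark mm nan min 115.964355
0.08696045495372252 0.0021449050584568695 [362 188  17  17 173]h.py:34: RuntimeWarning: Mean of empty slice.
  w=p[j-12:j+13]<40; print("plate rear mm",xs[i]*1e3,"pad dark mm",xs[j-12:j+13][w].mean()*1e3,"min",p[j])
  ret = ret.dtype.type(ret / rcount)
```

View pics/end.png

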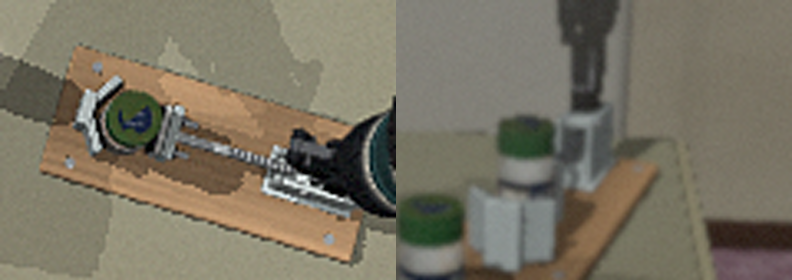

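```bash
python3 - <<'E'
from h import *
for k in range(2):
    c=bot.read_camera("top");g=cv2.cvtColor(np.array(c["pixels"]),cv2.COLOR_BGR2GRAY).astype(np.float32)
    xs=np.arange(.02,.075,.002)
    for y in(-.017,-.009,.006,.017):
        q=proj(c,[cl(x,y+.003,.073) for x in xs]).astype(np.float32);print(y,cv2.remap(g,q[:,:1],q[:,1:],cv2.INTER_LINEAR)[:,0].astype(int).tolist())
s=bot.read_state();print(s["time"],s["width"],s["grip_force"],s["tool_pos"])
E
```

```text
-0.017 [119, 117, 118, 114, 110, 108, 110, 98, 74, 79, 75, 78, 102, 117, 109, 92, 99, 134, 132, 67, 18, 56, 64, 65, 65, 56, 51, 43]
-0.009 [75, 74, 75, 73, 66, 71, 76, 77, 77, 68, 54, 72, 99, 114, 121, 87, 61, 112, 115, 92, 60, 63, 71, 78, 44, 33, 39, 44]
0.006 [81, 80, 87, 82, 80, 83, 80, 84, 86, 85, 78, 94, 115, 115, 115, 110, 94, 108, 124, 50, 26, 51, 68, 69, 67, 68, 57, 48]
0.017 [82, 83, 85, 86, 83, 84, 92, 92, 85, 65, 44, 83, 162, 129, 115, 119, 80, 91, 105, 54, 21, 3, 1, 36, 67, 79, 71, 59]
-0.017 [117, 119, 119, 115, 112, 109, 110, 98, 78, 79, 74, 77, 104, 119, 111, 92, 99, 135, 129, 64, 17, 56, 65, 68, 66, 57, 49, 35]
-0.009 [77, 75, 76, 73, 64, 71, 76, 76, 74, 67, 60, 72, 99, 115, 117, 84, 64, 115, 113, 89, 62, 66, 72, 78, 47, 34, 36, 46]
0.006 [80, 79, 80, 81, 81, 82, 83, 84, 83, 84, 76, 94, 115, 114, 114, 113, 97, 111, 122, 51, 28, 51, 65, 67, 67, 67, 59, 49]
0.017 [89, 89, 86, 83, 80, 80, 89, 89, 82, 66, 46, 83, 160, 128, 113, 116, 82, 93, 106, 52, 17, 1, 2, 36, 64, 75, 71, 62]
17.225 0.3347195592571595 24.781950618635165 [ 0.49703495 -0.0563376   0.11695385]
```

The final picture shows the jar between the V (90,110) and the jaw plate (172,130), upright. The guide pins stick out behind the plate, and the profile suggests the pad is pressed in by about 16 mm, nearly all its travel. I'll ease the squeeze slightly so it doesn't press hard.

Request:
play_rows(jaw=167, grip_force=20, steps=[0,0,0,0,0,0,0,0,0,0,0,0])

```text
time: 17.6
tool_pos: [0.4972, -0.0559, 0.1169]
tcp_rot: [0.463, 3.105, 0.003]
wrist_force: [-0.8, 2.5, 7.3]
width: 0.344
grip_force: 15.3
```

Request:
play_rows(jaw=163, grip_force=20, steps=[0,0,0,0,0,0,0,0,0,0,0,0])

```text
time: 17.98
tool_pos: [0.4974, -0.0553, 0.1169]
tcp_rot: [0.463, 3.104, 0.004]
wrist_force: [0.1, 5.6, 5.6]
width: 0.359
grip_force: 9.7
```

```bash
cat >m.py <<'E'
from h import *
c=bot.read_camera("top");g=cv2.cvtColor(np.array(c["pixels"]),cv2.COLOR_BGR2GRAY).astype(np.float32)
xs=np.arange(.034,.068,.001)
for y in(-.017,.006,.017):
    q=proj(c,[cl(x,y+.003,.073) for x in xs]).astype(np.float32);print(y,cv2.remap(g,q[:,:1],q[:,1:],cv2.INTER_LINEAR)[:,0].astype(int).tolist())
s=bot.read_state();print(s["time"],s["width"],s["grip_force"],s["tool_pos"],s["wrist_force"])
E
python3 m.py
```

```text
-0.017 [98, 85, 75, 76, 74, 72, 89, 105, 118, 116, 115, 112, 117, 115, 105, 81, 57, 47, 80, 116, 142, 141, 135, 110, 70, 31, 20, 35, 50, 58, 61, 65, 66, 66]
0.006 [82, 78, 76, 73, 69, 80, 105, 134, 137, 126, 114, 114, 117, 120, 98, 73, 46, 59, 76, 97, 112, 125, 127, 89, 49, 19, 26, 37, 50, 59, 66, 70, 70, 70]
0.017 [89, 87, 83, 77, 70, 94, 130, 174, 167, 160, 155, 143, 132, 120, 99, 78, 64, 66, 72, 85, 97, 108, 105, 82, 55, 33, 18, 3, 0, 0, 0, 15, 37, 60]
18.025 0.35957437508036494 9.725280274869874 [ 0.49736863 -0.05533101  0.11686606] [0.99995346 6.1497684  7.07497766]
```

Request:
play_rows(steps=[0,0,0,0,0,0,0,0,0,0,0,0,0,0,0,0,0,0,0,0,0,0,0,0])

```text
time: 18.77
tool_pos: [0.4974, -0.0553, 0.1169]
tcp_rot: [0.463, 3.104, 0.004]
wrist_force: [1.1, 6.6, 6.0]
width: 0.363
grip_force: 9.7
```

```bash
python3 m.py
```

```text
-0.017 [98, 83, 72, 74, 75, 73, 88, 103, 114, 115, 115, 115, 120, 118, 108, 83, 58, 46, 77, 112, 138, 138, 133, 109, 69, 29, 19, 37, 55, 63, 63, 62, 63, 65]
0.006 [84, 81, 78, 73, 67, 78, 104, 134, 138, 127, 115, 114, 115, 117, 98, 76, 52, 65, 81, 100, 114, 124, 125, 88, 49, 21, 28, 39, 52, 61, 67, 70, 70, 70]
0.017 [88, 86, 82, 76, 68, 93, 130, 177, 168, 161, 155, 143, 131, 117, 96, 74, 60, 65, 74, 88, 102, 114, 111, 86, 56, 33, 18, 4, 0, 0, 1, 14, 34, 54]
18.825 0.36106559386995934 9.727289063448552 [ 0.49737753 -0.05535801  0.11686784] [0.26892441 6.39427147 6.60836096]
```

The pad and jaw are steady, the pad has travel left, and the trigger is held with about 9.7 N. Handing in.

```bash
python3 -c "
from workcell import bot
print(bot.finish_job())"
```

```text
the job is handed in; nothing more can be done
None
```

I handed the job in at about 19 s. The spice jar stands upright on the board, held between pad and V-jaw, with the trigger still squeezed. No verdict came back; from the pictures I judge the pad pressed in about 13 of its 16 mm, after I eased off a last squeeze that took it to about 16 mm (possibly its full travel).

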